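# Tip the areca nuts out of their pan into the sorting tray

### The arm

A 7-joint arm with a two-finger parallel gripper is mounted at the origin on the work surface. World frame = base frame: x ahead of the robot, y to its left, z up, the work surface at z = 0. Lengths are in m, angles in rad, forces in N, time in s.
With the tool pointing down it reaches from about 0.4 to 0.875 m from the base axis. Payload 6.5 kg.
Tool frame: the origin (TCP) lies midway between the tips of the shut fingers; the grasp point (between the pads) lies bot.grip_depth behind it (bot.grip_depth is the distance from the TCP to the grasp point, in m); z points along the fingers, y is the line along which they close (so a half turn about z gives the same grasp; the last joint's range is limited). The gripper opens to 88 mm and grips with 3 to 60 N. Pads are 18 mm wide; open, the fingers measure 123 mm over their backs; the gripper's body (75 mm by 187 mm) begins 45 mm behind the grasp point.
Start: joints at [-1.29, 0.536, -0.004, 1.538, 0.003, 1.067, -0.071], TCP at [0.221, 0.611, 0.239] pointing down, gripper open.
Joint ranges: [-2.7, 2.7], [-0.37, 2.16], [-1.27, 1.26], [0.24, 2.4], [-1.31, 4.45], [0.19, 1.91], [-2.76, 2.76]. Speed limits (rad/s): [2.39, 2.39, 3.14, 3.14, 3.14, 3.14, 3.14].

### API

Orientations are given as a rotation vector (axis times angle).
In Python, from plant import bot, effector, monitor, snapshot, get_calibration, job, boxes_of, masks_of, landmark_of gives the robot as it stands. Calls block until the motion is done:
- bot.move_ptp(position, orientation): joint-space move of the TCP to a pose.
- bot.servo_line(position, ori=None, speed=0.15): straight line of the TCP; ori=None keeps the orientation; speed is the mean speed in m/s.
- bot.move_j(angles): joint-space move.
- effector.gripper_to(opening, force=None): finger opening in m; force is the grip in N (None keeps the last); returns when the fingers have stopped.
- bot.wait(seconds).
- bot.solve_ik(position, orientation): joint angles nearest the present ones, or None.
- monitor.state(): the state.
- snapshot(name): name is "side" or "top" or "wrist"; returns (picture, depth): 480x640x3 uint8, red, green, blue; 480x640 float32, m along the optical axis (not along the pixel's ray), 0 where there is no reading.
- get_calibration(name): a dict with "camera_matrix" (3x3 intrinsics, pixels), "R" (3x3) and "t" (3): a world point X has camera coordinates R X + t. Camera axes: x right, y down, z forward; pixel columns grow to the right and rows downward; lengths in m; the calibration is good to about 2 mm. A picture is of the moment at which its call begins: read the wrist's pose just before it. get_calibration takes no time and is no camera call; for the wrist camera it gives the pose at the moment of the call.
A pose or a line that the arm cannot do raises bot.MotionError and nothing moves.
- job.finish_job(): hands the job in; it is judged then, once.
Trained networks look in the newest picture that a camera, given by its name, has taken for a name from the list of things; names that differ only in an ending like _2 or _b are one class to them, and where a whole thing is asked for, a point or a joint stands for the part that bears it (a point fixed in the world has none). Each returns a list of dicts, best first, with "p" (0 to 1); they miss things now and then, are a little off and sometimes report something else, mostly with a low value. They report only what shows in the picture. A call takes as long as a camera call. They do not tell look-alikes from the thing itself.
- boxes_of(camera, target): "rect" ([centre column, centre row, width, height] in pixels, round what is visible of it).
- masks_of(camera, target): "region" (480x640 bool, what is visible of it) and "rect" ([centre column, centre row, width, height] in pixels, round what is visible of it).
- landmark_of(camera, target): "point" ([row, column] in pixels: a listed point, or the origin of a listed thing).
The state is a dict: "time_s": time; "joints": joint angles; "qd": joint speeds; "joint_torque": joint torques, N m; "position": TCP position; "ee_rot": TCP orientation; "force": force on the tool from outside, world axes, zero at the start; "ft_torque": the same for the moment, N m; "width": finger opening in m; "grip_force": force on a finger pad.
Only numpy, scipy, OpenCV 4.12 (cv2) and the standard library are available. Lean on these libraries where they do the work, as an engineer would, in place of code of your own. Each camera call takes 0.05 s, during which the arm holds its last target. There are 200 camera calls.

### The job

Draw the handled steel pan with the three areca nuts straight up out of its rack and carry it level to the sorting tray without spilling; there tip it low over the tray, its mouth within a hand's breadth of the tray's edge, until every nut has rolled out into the tray. Finish while still holding the pan: tipped well over on its side (60 degrees or more from upright), steady, above the tray and touching nothing but your fingers. Leave the other two pans in the rack and the red tin and its lid where they are.

Things in the scene. Friction and masses are not known exactly. Their poses are not given: they have to be found in the camera images.
- pan: Handled steel pan holding the nuts, 0.11 to 0.18 kg, one of three alike in the rack. Origin: centre of its underside; z up out of its mouth; handle along its own -x. Flared bowl 36 mm deep, outside radius 20 mm at the bottom, 42.5 mm at the top, wall 2.5 mm leaning 32 degrees outwards; flat rim, radius 48.5 mm, z 33 to 36 mm. The first nuts roll out at about 55 degrees of tilt, whichever way; at 80 all are out.
- pan_mouth (a point): Centre of that pan's mouth, on its axis level with the rim's top, 36 mm above the pan's origin; the rim's edge lies 48.5 mm from it all round.
- pan_handle (a point): Middle of that pan's handle, a straight black bar 18 mm wide (pan's y), 14 mm thick (z), from x = -75 to -170 mm in the pan's frame; this point is at (-122.5, 0, 42) mm. A flat neck 16 mm wide, 4 mm thick joins it to the rim. Grip across the 18 mm.
- pan_pods: Pan of the same make and frame, filled with pale green cardamom pods; stays in the rack.
- pan_empty: Pan of the same make and frame, empty; stays in the rack.
- rack: Steel rack fixed to the counter: flat frame 114 mm (x) by 330 mm (y), top 70 mm up, on thin corner legs. Origin on the counter under its centre, z up. Square wells 90 mm wide at y = -105, 0, +105 mm; in each hangs a pan by its rim, bottom 37 mm and handle's middle 79 mm above the counter, handles parallel, out to the rack's -x side (the robot's). Pans lift straight up; handles are free below.
- tray: Shallow open steel sorting tray fixed to the counter, 260 mm (x) by 220 mm (y), 35 mm high, walls and floor 3 mm. Origin on the counter under its centre, z up.
- nut0_c (a point): Middle of the first areca nut: a brown egg-shaped nut 22 mm across and 24 mm long, 12 g, lying in the pan at the start.
- nut1_c (a point): Middle of the second areca nut, the same.
- nut2_c (a point): Middle of the third areca nut, the same.
- tin: Open red painted tin, 72 mm across, 100 mm high, standing loose; origin at the centre of its underside. To be left alone.
- tin_lid: The tin's red lid, a disc 78 mm across, 11 mm high, lying loose; origin at the centre of its underside. To be left alone.
Things that resemble listed ones, but are neither listed nor needed, are in the scene too. What is shaped like the pan_pods but orange is not meant.

How it is judged:
By the outcome, as a careful person would: the job done as asked, in the order asked, and still so for the second after the job is handed in, while the arm keeps its last pose, push and grip.
It also fails if it takes over 51 s, if anything falls off the work surface, if the arm or the gripper's body presses on something with over 40 N, if the wrist force passes 120 N, or if a joint passes its speed limit or range.

## Working session

There is one attempt and no reset: what is moved stays moved. The work goes in short steps, each a Python script; the robot and the scene stay as the last script left them, time stands still between calls to the robot, and variables do not carry over. Pictures are saved under pics/ and viewed, at most 10 in all, crops included, and the job is handed in when it is done.

```bash
mkdir -p pics; ls; python3 - <<'E'
from plant import *
import cv2,numpy as np
ims=[]
for n in("top","side"):
    p,d=snapshot(n); np.savez(f'/tmp/{n}.npz',p=p,d=d,**get_calibration(n)); cv2.imwrite(f'pics/{n}.png',p[:,:,::-1])
    for t in("pan","pan_mouth","pan_handle","pan_pods","pan_empty","rack","tray","nut0_c","tin","tin_lid"):
        for r in landmark_of(n,t)[:4]: 
            print(n,t,round(r["p"],2),np.round(r["point"]))
print(bot.grip_depth,monitor.state()['time_s'],monitor.state()['ee_rot'])
E
```

```text
pics
top pan 0.68 [216. 476.]
top pan 0.6 [268. 475.]
top pan_mouth 0.81 [211. 484.]
top pan_handle 0.63 [267. 476.]
top pan_handle 0.28 [206. 431.]
top pan_pods 0.66 [366. 444.]
top pan_pods 0.64 [206. 430.]
top pan_empty 0.55 [200. 388.]
top rack 0.56 [210. 428.]
top tray 0.96 [216. 242.]
top nut0_c 0.63 [208. 478.]
top tin_lid 0.95 [127. 289.]
side pan 0.6 [401. 454.]
side pan_mouth 0.97 [380. 456.]
side pan_handle 0.66 [400. 367.]
side pan_pods 0.78 [345. 420.]
side pan_pods 0.58 [462. 200.]
side pan_empty 0.75 [299. 396.]
side rack 0.64 [362. 420.]
side tray 0.82 [230. 303.]
side nut0_c 0.71 [390. 448.]
side nut0_c 0.62 [393. 464.]
side tin 0.58 [253. 448.]
side tin_lid 0.8 [231. 412.]
0.0187 1.1 [5.42002149e-01 3.09444597e+00 3.04940601e-05]
```

View pics/top.png

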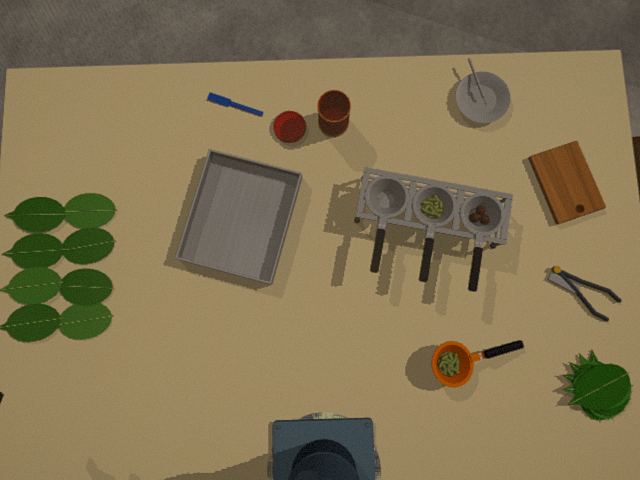

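View pics/side.png

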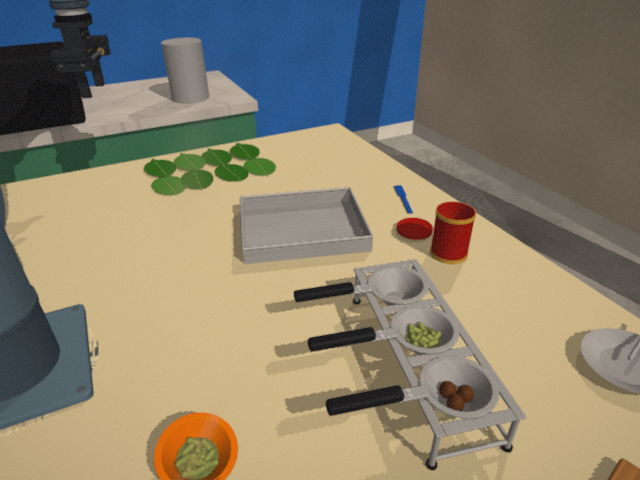

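The top view shows the nut pan at column 484, row 213, the rightmost in the rack, with its handle running down to (474, 285). The tray is around (240, 217). The tin and lid sit at the top, near (334, 113) and (290, 127). The side view confirms that the near pan holds the nuts.

```bash
cat > h.py <<'E'
import numpy as np,cv2
def cloud(d,c):
    K=c['camera_matrix'];v,u=np.mgrid[:480,:640]
    P=np.stack([(u-K[0,2])/K[0,0]*d,(v-K[1,2])/K[1,1]*d,d],-1)
    return (P-c['t'])@c['R']
E
python3 - <<'E'
from h import *
for n in('top','side'):
    z=np.load(f'/tmp/{n}.npz');W=cloud(z['d'],z);p=z['p'].astype(int)
    dark=(p.max(-1)<60)&(z['d']>0)&(abs(W[...,2]-.083)<.025)&(W[...,0]>.25)
    k,l,s,_=cv2.connectedComponentsWithStats(dark.astype(np.uint8))
    for i in range(1,k):
        if s[i,4]<40: continue
        Q=W[l==i];m=Q[:,:2].mean(0);_,_,vt=np.linalg.svd(Q[:,:2]-m);pr=(Q[:,:2]-m)@vt[0]
        e=[m+vt[0]*np.percentile(pr,q) for q in(1,99)]
        print(n,'dark',s[i],np.round(Q.mean(0),3),'ends',np.round(e,3),np.median(Q[:,2]).round(3))
    # tray walls top, rack top
    for nm,zz,box in(('tray',.035,(slice(130,300),slice(160,310)) if n=='top' else (slice(180,265),slice(235,375))),('racktop',.072,(slice(160,250),slice(350,520)) if n=='top' else (slice(255,450),slice(340,530)))):
        Q=W[box].reshape(-1,3);g=p[box].reshape(-1,3)
        ok=(abs(Q[:,2]-zz)<.007)&(g.max(1)-g.min(1)<40);
        r=cv2.minAreaRect(np.float32(Q[ok][:,:2]*1000)); print(n,nm,ok.sum(),r)
    # nuts
    hs=(p[...,0]-p[...,2]>30)&(p[...,0]<140)&(W[...,2]>.04)&(W[...,2]<.075)&(abs(W[...,1]+.3)<.2)
    print(n,'nuts',hs.sum(),np.median(W[hs],0))
    W0=W[213,484] if n=='top' else W[380,456];print(n,'mouth px',W0)
E
```

```text
top dark [324  92  25  17 159] [ 0.812 -0.055  0.079] ends [[ 0.821 -0.031]
 [ 0.801 -0.083]] 0.079
top dark [319 116  24  12  73] [ 0.754 -0.035  0.075] ends [[ 0.762 -0.011]
 [ 0.746 -0.062]] 0.074
top dark [371 229  14  43 324] [ 0.465 -0.129  0.086] ends [[ 0.509 -0.139]
 [ 0.421 -0.119]] 0.086
top dark [420 238  14  44 347] [ 0.442 -0.231  0.086] ends [[ 0.486 -0.241]
 [ 0.398 -0.222]] 0.086
top dark [469 247  14  44 360] [ 0.419 -0.333  0.086] ends [[ 0.464 -0.343]
 [ 0.375 -0.323]] 0.086
top tray 1083 ((559.20751953125, 173.85328674316406), (223.24269104003906, 263.60479736328125), 73.37109375)
top racktop 4897 ((537.1060180664062, -253.0477294921875), (330.3824462890625, 165.09315490722656), 77.69374084472656)
top nuts 555 [ 0.5557337  -0.26367858  0.05942924]
top mouth px [ 0.54539705 -0.37459708  0.04318907]
side dark [294 282  60  20 641] [ 0.461 -0.133  0.083] ends [[ 0.506 -0.143]
 [ 0.418 -0.123]] 0.084
side dark [308 327  67  24 865] [ 0.439 -0.235  0.083] ends [[ 0.483 -0.244]
 [ 0.395 -0.225]] 0.084
side dark [ 326  386   78   29 1218] [ 0.416 -0.336  0.083] ends [[ 0.461 -0.346]
 [ 0.372 -0.326]] 0.084
side tray 1198 ((557.8673706054688, 173.03346252441406), (227.3213348388672, 262.088623046875), 73.20234680175781)
side racktop 9302 ((512.343994140625, -247.34483337402344), (330.9992370605469, 212.94842529296875), 77.46492004394531)
side nuts 1183 [ 0.54351246 -0.34509273  0.0577438 ]
side mouth px [ 0.55412911 -0.34037772  0.05066905]
```

```bash
cat >> h.py <<'E'
from scipy.spatial.transform import Rotation as Ro
from plant import bot
G=-.105; YAW=np.arctan2(-.020,.089); PAN=np.array([.5375,-.361,.037]); TR=np.array([.5585,.1735,0]); TY=np.radians(-16.6)
def tool(Rp,mouth,f):           # pan rotation, mouth position -> TCP pose; f=+1/-1 flip
    x=f*Rp[:,0]; z=-Rp[:,2]; R=np.c_[x,np.cross(z,x),z]
    g=mouth+Rp@[G,0,.042-.036]
    return g+R[:,2]*bot.grip_depth, Ro.from_matrix(R).as_rotvec()
def pan(yaw,pitch=0,roll=0): return Ro.from_euler('ZYX',[yaw,pitch,roll],degrees=True).as_matrix()
E
python3 - <<'E'
from h import *
from plant import *
Y=np.degrees(YAW)
lo=np.array([-2.7,-.37,-1.27,.24,-1.31,.19,-2.76]);hi=np.array([2.7,2.16,1.26,2.4,4.45,1.91,2.76])
M0=PAN+[0,0,.036]
for f in(1,-1):
    j=[bot.solve_ik(*tool(pan(Y),M0+[0,0,h],f)) for h in(.1,0,.16)]
    print(f,[None if a is None else np.round(a,2) for a in j])
    if any(a is None for a in j): continue
    for yaw in range(-180,180,15):
        for s in(1,-1):
            Q=[bot.solve_ik(*tool(pan(yaw,p,s*r),TR+[0,0,z],f)) for p,r,z in((0,0,.25),(0,0,.15),(15,20,.113),(15,40,.113),(15,60,.113),(15,75,.113),(15,86,.113))]
            if any(q is None for q in Q): continue
            Q=np.array(Q); st=abs(np.diff(np.r_[[j[2]],Q],axis=0)).max(1)
            print(f,yaw,s,'margin',np.minimum(Q-lo,hi-Q).min().round(2),'steps',st.round(2))
print(monitor.state()['time_s'])
E
```

```text
1 [array([-0.17,  0.75,  1.09,  1.91, -0.8 ,  1.  , -0.5 ]), array([ 0.52,  0.63,  0.08,  1.92, -0.08,  0.6 , -1.14]), array([-0.19,  0.63,  1.1 ,  1.86, -0.64,  1.06, -0.62])]
1 -180 1 margin 0.07 steps [1.94 0.18 0.58 0.32 0.33 0.24 0.15]
1 -180 -1 margin 0.18 steps [1.94 0.18 0.49 0.45 0.31 0.31 0.16]
1 -165 1 margin 0.26 steps [2.12 0.18 0.6  0.29 0.32 0.23 0.16]
1 -165 -1 margin 0.2 steps [2.12 0.18 0.44 0.32 0.25 0.23 0.17]
1 -150 1 margin 0.36 steps [2.3  0.18 0.61 0.43 0.31 0.23 0.16]
1 -150 -1 margin 0.32 steps [2.3  0.18 0.45 0.26 0.28 0.24 0.16]
1 -135 1 margin 0.24 steps [2.49 0.18 0.61 0.64 0.32 0.24 0.15]
1 -135 -1 margin 0.07 steps [2.49 0.18 0.43 0.32 0.32 0.22 0.16]
1 -120 1 margin 0.13 steps [2.69 0.18 0.59 1.04 0.37 0.27 0.16]
1 -105 1 margin 0.05 steps [2.89 0.18 0.65 1.63 0.4  0.22 0.16]
1 -90 1 margin 0.03 steps [3.1  0.18 0.66 1.89 0.58 0.45 0.49]
1 -30 1 margin 0.0 steps [1.48 0.3  0.45 1.43 5.52 0.8  1.6 ]
1 -15 1 margin 0.04 steps [1.42 0.2  0.5  0.43 0.73 0.38 0.19]
1 -15 -1 margin 0.07 steps [1.42 0.2  0.5  0.21 0.2  0.15 0.1 ]
1 0 1 margin 0.02 steps [1.1
[... 1882 characters left out ...]
margin 0.34 steps [1.05 0.24 0.37 0.32 0.22 0.33 0.22]
-1 15 -1 margin 0.26 steps [1.05 0.24 0.39 0.25 0.18 0.15 0.1 ]
-1 30 1 margin 0.35 steps [0.99 0.23 0.42 0.25 0.17 0.16 0.24]
-1 30 -1 margin 0.35 steps [0.99 0.23 0.44 0.35 0.27 0.16 0.12]
-1 45 1 margin 0.08 steps [1.02 0.23 0.49 0.22 0.21 0.14 0.11]
-1 45 -1 margin 0.24 steps [1.02 0.23 0.57 0.47 0.4  0.22 0.14]
-1 60 -1 margin 0.06 steps [1.06 0.22 0.68 0.64 0.56 0.29 0.17]
-1 120 -1 margin 0.01 steps [4.77 0.21 4.73 1.85 0.81 0.64 0.39]
-1 135 -1 margin 0.04 steps [4.52 0.19 0.75 4.01 0.5  0.74 0.49]
-1 150 -1 margin 0.12 steps [4.29 0.18 0.73 5.44 0.55 0.36 5.21]
-1 165 -1 margin 0.02 steps [4.27 0.16 0.62 0.78 0.39 0.23 0.31]
1.1
```

```bash
python3 - <<'E'
from h import *
from plant import *
Y=np.degrees(YAW); M0=PAN+[0,0,.036]
effector.gripper_to(.055,force=50)
bot.move_ptp(*tool(pan(Y),M0+[0,0,.12],1))
bot.servo_line(*tool(pan(Y),M0,1),speed=.12)
s=monitor.state();print(s['time_s'],np.round(s['joints'],2),np.round(s['force'],1))
p,d=snapshot("side");cv2.imwrite('pics/pre.png',p[240:480,250:570,::-1].repeat(2,0).repeat(2,1))
E
```

```text
6.3 [-0.06  0.86  0.9   1.95 -0.94  0.83 -0.41] [ 0.2 -0.1  0.2]
```

View pics/pre.png

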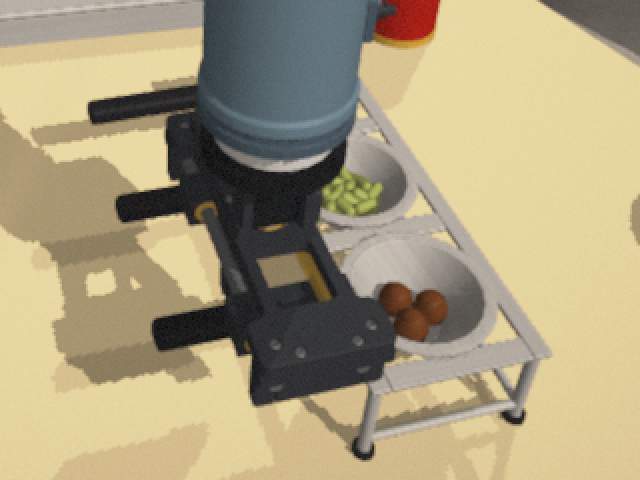

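The gripper straddles the nut pan's handle, with its front end at about (340, 290), and the nuts are still in the bowl at (410, 310). Next I grip and lift straight up.

```bash
python3 - <<'E'
from h import *
from plant import *
Y=np.degrees(YAW); M0=PAN+[0,0,.036]
effector.gripper_to(0,force=55)
s=monitor.state();print(s['time_s'],s['width'],s['grip_force'],np.round(s['force'],1))
bot.servo_line(*tool(pan(Y),M0+[0,0,.03],1),speed=.04)
s=monitor.state();print(s['time_s'],s['width'],np.round(s['force'],1),np.round(s['ft_torque'],2))
bot.servo_line(*tool(pan(Y),M0+[0,0,.16],1),speed=.08)
s=monitor.state();print(s['time_s'],s['width'],np.round(s['force'],1),np.round(s['ft_torque'],2),np.round(s['joints'],2))
p,d=snapshot("side");cv2.imwrite('pics/lift.png',p[120:480,180:600,::-1])
E
```

```text
7.0167 0.017193131953786644 54.99129742383957 [-0.7 -0.3  0.5]
7.9167 0.017461868858348877 [ 0.4  0.2 -1.9] [ 0.05  0.36 -0.03]
9.6917 0.017067756993618986 [ 0.7 -0.1 -2.1] [0.11 0.31 0.01] [-0.21  0.66  1.15  1.86 -0.69  1.08 -0.58]
```

View pics/lift.png

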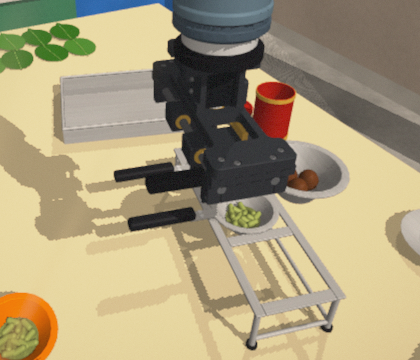

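The pan has come up level, the nuts are in it at (303, 180), and the pods pan and empty pan are still in the rack. Next is the carry, then a check of the pour path.

```bash
python3 - <<'E'
from h import *
from plant import *
T=TR+[.008,-.03,0]
bot.servo_line(*tool(pan(15),T+[0,0,.233],1),speed=.14)
s=monitor.state();print(s['time_s'],s['width'],np.round(s['joints'],2))
for p,r,z in((0,0,.15),(10,0,.13),(20,-20,.118),(20,-40,.118),(20,-60,.118),(20,-75,.118),(20,-86,.118)):
    pos,o=tool(pan(15,p,r),T+[0,0,z],1);q=bot.solve_ik(pos,o);print(p,r,np.round(pos,3),None if q is None else np.round(q,2))
p,d=snapshot("side");cv2.imwrite('pics/carry.png',p[:400,100:560,::-1])
E
```

```text
13.1417 0.01687511755439567 [-1.23  0.5   1.17  2.04 -0.56  0.97 -1.08]
0 0 [0.465 0.116 0.137] [-1.09  0.61  0.99  2.1  -0.72  0.82 -0.96]
10 0 [0.464 0.116 0.136] [-1.02  0.71  0.97  1.96 -0.65  1.03 -1.02]
20 -20 [0.468 0.113 0.143] [-1.19  0.92  1.06  1.82 -0.44  1.18 -1.21]
20 -40 [0.47  0.109 0.145] [-1.36  1.06  1.09  1.82 -0.26  1.14 -1.39]
20 -60 [0.472 0.107 0.148] [-1.47  1.21  1.04  1.82 -0.04  1.13 -1.61]
20 -75 [0.473 0.106 0.151] [-1.53  1.34  1.    1.81  0.1   1.15 -1.76]
20 -86 [0.474 0.106 0.153] [-1.58  1.46  1.    1.81  0.17  1.17 -1.83]
```

View pics/carry.png

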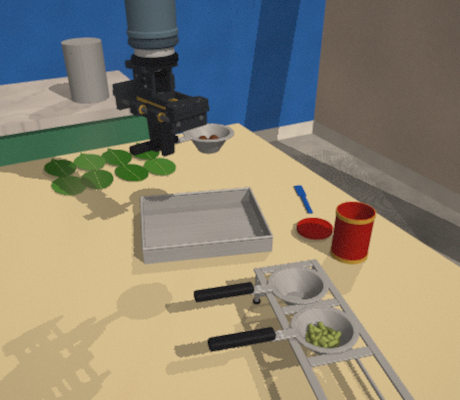

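The pan is level above the tray with its nuts still in, at (208, 138). The tin, lid and other pans haven't moved. Now I lower it and tip it.

```bash
python3 - <<'E'
from h import *
from plant import *
T=TR+[.008,-.03,0]
def go(p,r,z,t):
    pos,o=tool(pan(15,p,r),T+[0,0,z],1)
    bot.servo_line(pos,o,speed=np.linalg.norm(pos-monitor.state()['position'])/t)
    s=monitor.state();print(p,r,round(s['time_s'],2),np.round(s['joints'],2),np.round(s['force'],1),abs(np.array(s['qd'])).max().round(2))
go(0,0,.15,1.2);go(20,0,.118,1.)
for r in(-20,-40,-50,-60,-70,-80,-87): go(20,r,.118,.9)
bot.wait(.8)
for n in("side","top"):
    p,d=snapshot(n);cv2.imwrite(f'pics/tip_{n}.png',p[:,:,::-1])
E
```

```text
0 0 14.54 [-1.09  0.61  0.99  2.1  -0.72  0.82 -0.96] [ 0.   0.2 -2.1] 0.0
20 0 15.79 [-0.96  0.81  0.95  1.82 -0.6   1.25 -1.06] [-0.4  0.2 -1.1] 0.0
20 -20 16.84 [-1.19  0.92  1.05  1.82 -0.43  1.18 -1.22] [-0.6 -0.1 -0.9] 0.01
20 -40 18.03 [-1.37  1.09  1.13  1.82 -0.3   1.15 -1.36] [ 0.1  0.2 -2.1] 0.01
20 -50 18.93 [-1.45  1.2   1.15  1.82 -0.24  1.14 -1.42] [ 0.2  0.3 -1.6] 0.01
20 -60 19.82 [-1.51  1.31  1.16  1.82 -0.18  1.13 -1.48] [ 0.2  0.3 -1.5] 0.01
20 -70 20.71 [-1.57  1.42  1.16  1.82 -0.12  1.13 -1.54] [ 0.2  0.1 -1.6] 0.01
20 -80 21.6 [-1.62  1.54  1.16  1.81 -0.07  1.14 -1.59] [-0.1  0.2 -1.8] 0.01
20 -87 22.27 [-1.65  1.63  1.16  1.81 -0.04  1.14 -1.63] [ 0.3  0.1 -1.1] 0.01
```

```bash
python3 -c "
import cv2
a=cv2.imread('pics/tip_side.png')[60:300,180:480];b=cv2.imread('pics/tip_top.png')[120:320,150:400]
cv2.imwrite('pics/tip.png',cv2.hconcat([cv2.resize(a,(400,320)),cv2.resize(b,(400,320))]))"
```

```text
(no output)
```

View pics/tip.png

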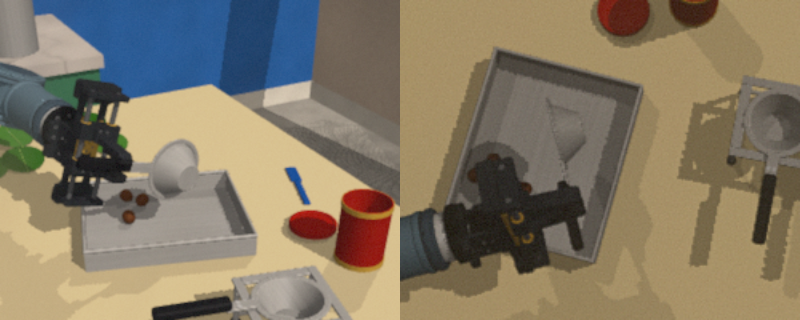

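All three nuts lie in the tray at (128, 205), and the pan hangs on its side above the tray, clear of it. The wrist carries only the pan's weight, so I'm handing in.

```bash
python3 - <<'E'
from plant import *
bot.wait(1.0)
s=monitor.state();print(s['time_s'],s['width'],s['grip_force'],s['force'])
print(job.finish_job())
E
```

```text
24.1667 0.016972876033494674 55.01001678407192 [ 0.81638796 -0.31878152 -0.68495042]
the job is handed in; nothing more can be done
None
```

The job is handed in at about 24 s: all three nuts are in the tray, and the arm still holds the pan steady above it, tipped about 87 degrees; the other two pans, the tin and its lid were not touched.

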